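Clamp a jar with the star wheel

ROBOT

A 6-joint arm with a two-finger parallel gripper is mounted at the origin on a cart in front of the work surface, level with it; the furniture and walls round the work are solid. World frame = base frame: x ahead of the robot, y to its left, z up, the work surface at z = 0. Lengths are in m, angles in rad, forces in N, time in s.
With the tool pointing down it reaches from about 0.4 to 0.825 m from the base axis. Payload 7 kg.
Tool frame: the origin (TCP) lies at the very end of the fingers, on their centre line; the grasp point (between the pads) lies 19 mm behind it (arm.grip_point_offset is the distance from the TCP to the grasp point, in m); z points along the fingers, y is the line along which they close (so a half turn about z gives the same grasp; the last joint's range is limited). The gripper opens to 88 mm and grips with 3 to 60 N. Pads are 19 mm wide; open, the fingers measure 130 mm over their backs; the gripper's body (78 mm by 193 mm) begins 47 mm behind the grasp point.
Start: joints at [1.413, 0.359, 0.012, 0, -1.224, -0.288], TCP at [0.291, 0.609, 0.227] pointing down, gripper open.
Joint ranges: [-3.07, 3.07], [-1.43, 2.12], [-1.02, 1.25], [-3.03, 1.67], [-3.05, -0], [-3.03, 3.03]. Speed limits (rad/s): [2.39, 2.39, 3.01, 3.14, 3.14, 3.14].

INTERFACE

Orientations are given as [roll, pitch, yaw] about the fixed x, y, z axes, in that order (R = Rz(yaw) Ry(pitch) Rx(roll)).
In Python, from station import arm, cams gives the robot as it stands.
- The arm moves only by the shell command python3 -m handwheel 'ROWS' [FORCE]. ROWS is JSON, a list that holds one entry, the list of rows, each a list of 7 numbers: the shift along the tool's x, y, z normalised to -1 to 1, where 1 is 0.08 m, then the turn, a rotation vector about the tool's x, y, z normalised to -1 to 1, where 1 is 0.5 rad, then the closure in counts, from 0 (fully open) to 255 (shut). In form: [[[x, y, z, wx, wy, wz, hand], ...]]. A call has 1 to 5 rows; each row is the pose to reach, as a shift and turn from the pose commanded when the call began, along the tool's axes at that moment; what a row does not reach only later rows make up. A row lasts 1/8 s, in which the tool goes at most 62.5 mm and 10.7 degrees, less where a joint would pass 70% of its speed; a pose out of reach is approached as far as the arm can. A call with a number of a shift or a turn outside -1 to 1 is refused whole. A call with a gripper value outside its range is refused whole. The fingers move at their own pace and stop on an object; FORCE is the grip in N (left out, the last holds). Time passes only in rows, so rows that repeat a pose let the fingers close. It gives the time, the measured TCP pose, the force, the opening and the grip force at its end, in the units of the state.
- arm.get_state(): the state, without advancing time (a new reading comes with each control period).
- cams.grab_frame(name): name is "scene" or "top" or "wrist"; returns the picture (480x640x3 uint8, blue, green, red); there is no depth.
- cams.camera_info(name): a dict with "camera_matrix" (3x3 intrinsics, pixels), "R" (3x3) and "t" (3): a world point X has camera coordinates R X + t; the wrist camera has in their place "hand_eye" (4x4, takes a point from camera to tool coordinates, whose origin is the TCP and whose axes are the flange's). Camera axes: x right, y down, z forward; pixel columns grow to the right and rows downward; lengths in m; the calibration is good to about 2 mm. A picture is of the moment at which its call begins: read the wrist's pose just before it. camera_info takes no time and is no camera call.
- arm.job_done(): hands the job in; it is judged then, once.
The state is a dict: "t": time; "q": joint angles; "qd": joint speeds; "joint_efforts": joint torques, N m; "eef_pos": TCP position; "ee_rot": TCP orientation; "force": force on the tool from outside, world axes, zero at the start; "moment": the same for the moment, N m; "width": finger opening in m; "gripper_force": force on a finger pad.
Only numpy, scipy, OpenCV 4.12 (cv2) and the standard library are available. Lean on these libraries where they do the work, as an engineer would, in place of code of your own. Each camera call takes 0.05 s, during which the arm holds its last target. There are 200 camera calls.

TASK

Stand the small red-lidded jar upright on the pedestal of the star-wheel clamp, let go of it, then turn the star wheel clockwise (as seen from the robot), spoke after spoke, until the spring pad holds the jar against the V jaw with about 15 to 20 N, so that its lid can later be unscrewed with one hand. Close the clamp by its wheel only, never press the jar with more than 30 N, and leave the small amber dropper bottle standing where it is.

Things in the scene. Friction and masses are not known exactly. Their poses are not given: they have to be found in the camera images.
- jar_mid (a point): centre of the loose jar, half-way up: a small round can, white body 40 mm and red lid 43 mm in diameter (the lid is its top 17 mm), 62 mm tall, standing, z axis up; its centre is 31 mm above its underside.
- clamp: the fixed clamp, grey, 205 x 80 mm, origin on the bench under the nest. x axis: horizontal, from the star wheel to the V jaw (roughly away from the robot), y left, z up. Along x: wheel, bearing block (22 x 48 mm, top 99 mm above the bench), sliding jaw, pedestal, V jaw. The block's near face lies 16 mm behind the wheel's mid-plane, its dark collar (38 mm across) 10 mm.
- nest (a point): centre of the pedestal's top (50 x 46 mm), 48 mm above the bench; axes as the clamp's. The seated jar's axis passes through this point. Between V jaw and spring pad the open clamp leaves the jar 15 to 34 mm to spare along x, all of it towards the wheel.
- v_jaw: fixed V jaw: two black pads (tops 88 mm above the bench) that touch the seated jar's white body on its far side, and a grey block behind them, 46 mm wide, 37 to 53 mm beyond the nest, top 89 mm above the bench. Origin on the bench under the nest, axes as the clamp's. It takes the clamping force.
- jaw: aluminium sliding jaw, 40 mm wide, top 90 mm above the bench, with a black spring pad (34 mm wide). Its origin, under the nest at wheel 0, moves 10 mm along the clamp's x per rad of the wheel. The pad's stem is set anew each day: it meets the seated jar somewhere from wheel 2.2 to 3.4 rad, which must be felt. Its spring: 4 N per mm, so 40 N per rad after contact; stroke 11 mm.
- hub (a point): centre of the star wheel, 75 mm above the bench, 125 mm from the nest towards the robot; axes as the clamp's, not turning. The wheel is upright, in the y-z plane: hub 36 mm across, 18 mm thick; five straight round spokes, 12 mm thick, 72 degrees apart, ends 62 mm from the axis, one red, four black. The 13 mm screw sticks out through the hub, up to 86 mm beyond it towards the robot.
- wheel (a joint): angle of the star wheel, rad. 0: the red spoke points straight up; grows clockwise seen from the robot (upper spokes go to the right, the clamp's -y), which closes the clamp; 0 to 4.8. Turning freely takes 0.32 N m (7 N at 45 mm from the axis), each newton of clamping adds 0.010 N m (somewhat less reads at standstill). It stays where it is left and holds up to 30 N.
- dropper_mid (a point): centre, half-way up, of a loose amber dropper bottle with a black cap, 31 mm in diameter and 75 mm tall, standing on the bench: a bystander. (Also keep the arm clear of a lamp bulb that hangs over the right front of the bench, 0.4 m ahead of the robot's base, 0.5 m to its right and about 0.55 m up.)
There are look-alikes about, which are no part of the job. Several things look just like the part that bears jar_mid: the one meant starts nearest to the robot's base.

How it is judged:
By the outcome, as a careful person would: the job done as asked, in the order asked, and still so for the second after the job is handed in, with the robot touching nothing.
It also fails if it takes over 72 s, if anything falls off the work surface, if the arm or the gripper's body presses on something with over 40 N, if the wrist force passes 120 N, or if a joint passes its speed limit or range.

## Working session

There is one attempt and no reset: what is moved stays moved. The work goes in short steps, Python scripts to look and compute and a shell command to move; the robot and the scene stay as the last step left them, time stands still between calls to the robot, and variables do not carry over. Pictures are saved under pics/ and viewed, at most 13 in all, crops included, and the job is handed in when it is done.

```bash
ls; mkdir -p pics; python3 - <<'E'
from station import arm,cams
import cv2,numpy as np
print(arm.get_state())
for n in("scene","top","wrist"):
    im=cams.grab_frame(n); cv2.imwrite(f"pics/{n}0.png",im); print(n,cams.camera_info(n))
E
```

```text
pics
{'t': 0.0, 'q': array([ 1.41305415e+00,  3.59401852e-01,  1.10413369e-02, -4.03243470e-04,
       -1.22411743e+00, -2.88098462e-01]), 'qd': array([ 1.89557783e-05,  1.00554882e-03, -9.61319265e-05,  1.01509511e-03,
       -7.77184540e-04,  3.86538299e-04]), 'joint_efforts': array([ 1.12059966e-03, -5.82713699e+01,  2.93068725e+01,  6.99735671e+00,
        7.16081529e-03, -1.50202518e-04]), 'eef_pos': array([0.29086368, 0.60854647, 0.22559583]), 'ee_rot': array([ 3.13987263e+00, -1.14403344e-04, -4.45977867e-01]), 'force': array([-1.1074344 , -0.83233106, -0.66553275]), 'moment': array([-0.028131  , -0.00335928,  0.01337267]), 'gripper_force': 0.0, 'width': 0.0876560365766923}
scene {'camera_matrix': array([[461.32961399,   0.        , 320.17604869],
       [  0.        , 461.32961399, 247.19096154],
       [  0.        ,   0.        ,   1.        ]]), 'R': array([[ 0.85934295, -0.51138609,  0.00373669],
       [-0.2361817 , -0.40334392, -0.88404292],
       [ 0.45359442,  0.75881351, -0.46739079]]), 't': array([-0.33741841,  0.30784149,  0.44232084])}
top {'camera_matrix': array
[... 183 characters left out ...]
288 ,  0.00338272],
       [-0.97519793, -0.03355003, -0.21877706],
       [ 0.21876558,  0.0040575 , -0.97576901]]), 't': array([0.23743434, 0.56129974, 0.81969473])}
wrist {'camera_matrix': array([[402.71391238,   0.        , 327.83389978],
       [  0.        , 402.71391238, 241.41561047],
       [  0.        ,   0.        ,   1.        ]]), 'hand_eye': array([[-1.55923823e-04, -9.52415511e-01, -3.04802673e-01,
         8.24127111e-02],
       [ 9.99999468e-01,  1.62152983e-04, -1.01823502e-03,
        -5.15452700e-04],
       [ 1.01920749e-03, -3.04802670e-01,  9.52414980e-01,
        -1.56850797e-01],
       [ 0.00000000e+00,  0.00000000e+00,  0.00000000e+00,
         1.00000000e+00]])}
```

View pics/scene0.png

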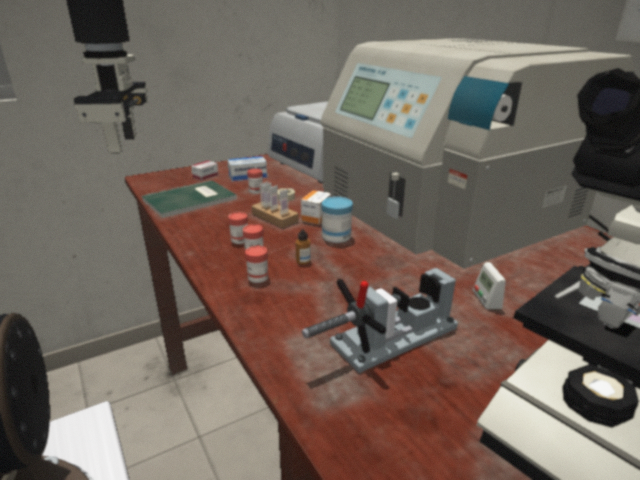

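View pics/top0.png

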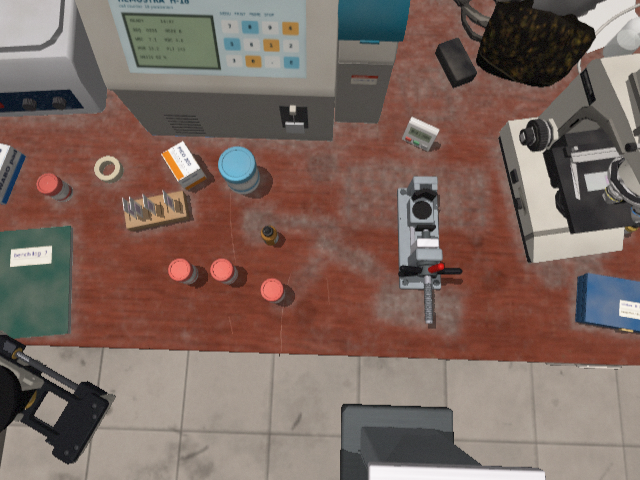

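Scene/top show: red-lidded cans at top pixels (273,291), (225,271), (182,270), (50,186); scene (257,265), (253,240), (238,228), (255,180). The dropper is at top (269,236). The clamp's screw runs from (430,320) up to the wheel at about (430,270), red spoke at (437,267), nest at about (422,208), V jaw at (425,185). By description the jar is the one nearest the base, probably (273,291).

```bash
cat > h.py <<'E'
import numpy as np,cv2
from scipy.spatial.transform import Rotation as Ro
from station import arm,cams
def cam(n,st=None):
    i=cams.camera_info(n);K=np.array(i["camera_matrix"])
    if n=="wrist":
        st=st or arm.get_state();T=np.eye(4);T[:3,:3]=Ro.from_euler("xyz",st["ee_rot"]).as_matrix();T[:3,3]=st["eef_pos"]
        M=T@np.array(i["hand_eye"]);return K,M[:3,:3],M[:3,3]
    R=np.array(i["R"]);return K,R.T,-R.T@np.array(i["t"])
def ray(C,uv):
    K,R,o=C;d=R@np.linalg.solve(K,[*uv,1]);return o,d/np.linalg.norm(d)
def plane(C,uv,z):
    o,d=ray(C,uv);return o+d*(z-o[2])/d[2]
def tri(*cu):
    A=np.zeros((3,3));b=np.zeros(3);L=[ray(*x) for x in cu]
    for o,d in L:
        P=np.eye(3)-np.outer(d,d);A+=P;b+=P@o
    X=np.linalg.solve(A,b);return X,[round(float(np.linalg.norm(np.cross(X-o,d)))*1e3,1) for o,d in L]
def proj(C,X):
    K,R,o=C;p=K@(R.T@(np.array(X)-o));return p[:2]/p[2]
def red(im,amin=30):
    h=cv2.cvtColor(im,cv2.COLOR_BGR2HSV)
    m=(((h[...,0]<6)|(h[...,0]>174))&(h[...,1]>130)&(h[...,2]>170)).astype(np.uint8)
    n,l,s,c=cv2.connectedComponentsWithStats(m)
    return [(c[i].round(1),s[i]) for i in range(1,n) if s[i][4]>=amin]
E
python3 - <<'E'
from h import *
np.set_printoptions(precision=4,suppress=True)
T,S=cam("top"),cam("scene");t=cv2.imread("pics/top0.png");s=cv2.imread("pics/scene0.png")
for c,st in red(t): print("top",c,st,plane(T,c,.062)[:2],np.linalg.norm(plane(T,c,.062)[:2]))
for c,st in red(s): print("scene",c,st,plane(S,c,.055)[:2])
a=cv2.resize(t[160:335,375:480],None,fx=3.4,fy=3.4,interpolation=3)
b=cv2.resize(s[255:375,295:465],None,fx=2.5,fy=2.5,interpolation=3)
o=np.zeros((600,800,3),np.uint8);o[:a.shape[0],:a.shape[1]]=a;o[:b.shape[0],370:370+b.shape[1]]=b
c=cv2.resize(t[220:320,210:310],None,fx=2.8,fy=2.8,interpolation=3);o[310:590,400:680]=c
cv2.imwrite("pics/crop1.png",o)
E
```

```text
top [ 46.7 183. ] [ 37 173  20  20 305] [0.643  0.7885] 1.0174374144442409
top [178.6 269.2] [168 259  22  22 377] [0.4852 0.5193] 0.7107002170819597
top [221.  269.2] [210 259  22  22 376] [0.4879 0.4413] 0.6578597483144063
top [271.4 289.2] [261 278  22  23 394] [0.4542 0.3465] 0.5712614630357028
scene [237.3 215.8] [229 212  18   8 106] [0.4906 0.5312]
scene [252.6 228.4] [244 225  18   8 121] [0.4941 0.4528]
scene [255.9 250.8] [245 246  22  10 163] [0.4593 0.3564]
```

View pics/crop1.png

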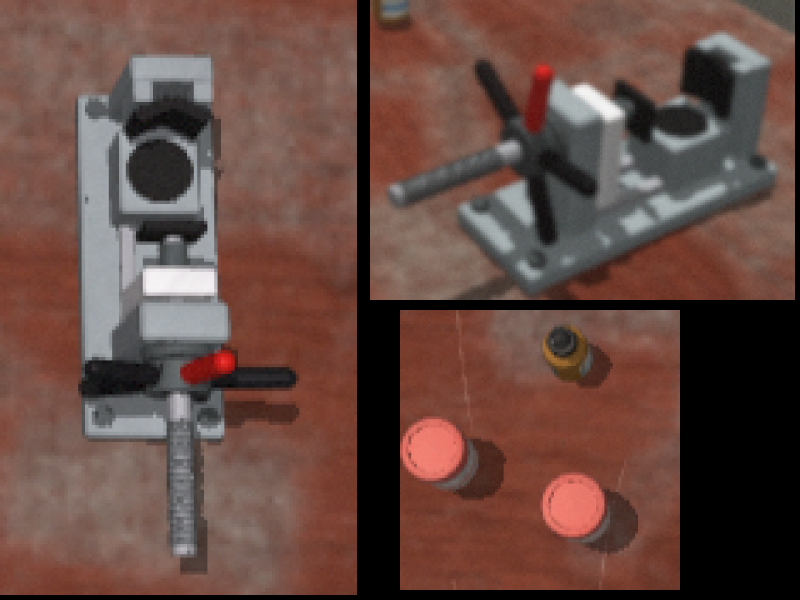

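The close crop shows: the jar at top (271,289), which stands alone and is nearest (0.57 m). The pedestal's black disc is at top (422,210) / scene (419.4,303.4), the red spoke tip at top (442.6,265) / scene (364,283), the screw end at top (428.8,321.8) / scene (306,333).

```bash
python3 - <<'E'
from h import *
np.set_printoptions(precision=4,suppress=True)
T,S=cam("top"),cam("scene");t=cv2.imread("pics/top0.png");s=cv2.imread("pics/scene0.png")
def dark(im,x0,y0,x1,y1,near,th=70):
    m=(im[y0:y1,x0:x1].max(2)<th).astype(np.uint8);n,l,st,c=cv2.connectedComponentsWithStats(m)
    for i in range(1,n):
        if st[i][4]>25: print("dark",(c[i]+[x0,y0]).round(1),st[i])
dark(t,405,190,445,245,0);dark(s,380,270,450,330,0)
f=lambda n,a,b:print(n,*tri((T,a),(S,b)))
f("nest",(422.1,210),(419.4,303.4));f("redtip",(442.6,265),(364.2,283));f("screwend",(428.8,321.8),(306.2,333))
f("jar lid",(271.4,289.2),(257,253.5))
f("dropcap",(268,231.5),(303,234))
print("nest48",plane(T,(422.1,210),.048),plane(S,(419.4,303.4),.048))
for p in((397.9,188.5),(400,288.5),(440.3,288.5)):print("base",plane(T,p,.01))
for p in((458,320),(359.3,371.5),(332,337)):print("baseS",plane(S,p,.01))
E
```

```text
dark [424.2 194.5] [  7   0  26  12 218]
dark [421.7 209.6] [  8  11  19  18 268]
dark [424.6 227. ] [ 10  34  21   9 125]
dark [430.7 287.3] [ 39   4  23  30 458]
dark [409.3 301.4] [ 13  18  36  26 436]
dark [382.1 326.5] [ 0 53  6  7 34]
nest [0.6186 0.0662 0.0491] [0.8, 0.8]
redtip [0.4958 0.0523 0.1357] [1.1, 1.1]
screwend [0.4056 0.0627 0.0767] [1.3, 1.3]
jar lid [0.4562 0.3469 0.0542] [1.2, 1.2]
dropcap [0.563  0.3582 0.0644] [1.6, 1.6]
nest48 [0.6182 0.0664 0.048 ] [0.6208 0.0672 0.048 ]
base [0.6732 0.107  0.01  ]
base [0.4697 0.1032 0.01  ]
base [0.4724 0.025  0.01  ]
baseS [0.6844 0.0369 0.01  ]
baseS [0.4706 0.0204 0.01  ]
baseS [0.4779 0.1066 0.01  ]
```

Clamp: nest ≈ (0.619, 0.066, 0.049), yaw ≈ 0.017, hub ≈ (0.494, 0.064, 0.075), wheel ≈ 0.19. Now going above the jar.

```bash
cat >> h.py <<'E'
def to(p,yaw,tilt=0.):
    "normalised row towards TCP p, tool down at yaw"
    st=arm.get_state();R=Ro.from_euler("xyz",st["ee_rot"])
    d=R.inv().apply(np.array(p)-st["eef_pos"])/.08
    w=(R.inv()*Ro.from_euler("xyz",[np.pi,0,yaw])).as_rotvec()/.5
    print("row",d.round(3),w.round(3),"at",st["eef_pos"].round(4),st["ee_rot"].round(3),"t",st["t"],"F",st["force"].round(2))
E
python3 -m handwheel '[[[0.7,0.45,0,0,0,-0.3,80],[1,0.63,0,0,0,-0.6,80],[1,0.63,0,0,0,-0.926,80]]]' 30
python3 -c "
from h import *
to([.455,.3467,.2],.017)"
```

```text
t: 0.52
eef_pos: [0.3426, 0.527, 0.2268]
ee_rot: [3.141, 0.0, 0.02]
force: [-0.4, 0.8, -0.7]
width: 0.0635
gripper_force: 0.0
row [1.359 2.281 0.335] [0.    0.    0.006] at [0.3426 0.527  0.2268] [3.141 0.    0.02 ] t 0.525 F [-0.43  0.77 -0.75]
```

```bash
python3 -m handwheel '[[[0.4,0.6,0,0,0,0,80],[0.7,1,0.1,0,0,0,80]]]'
python3 -m handwheel '[[[0.4,0.6,0.1,0,0,0,80],[0.66,1,0.2,0,0,0,80],[0.66,1,0.2,0,0,0,80]]]'
python3 - <<'E'
from h import *
st=arm.get_state();im=cams.grab_frame("wrist");cv2.imwrite("pics/w1.png",im)
C=cam("wrist",st)
for c,s in red(im,200):print(c,s,plane(C,c,.062))
to([.455,.3467,.15],.017)
E
```

```text
t: 0.78
eef_pos: [0.3996, 0.4488, 0.2189]
ee_rot: [-3.141, -0.0, 0.018]
force: [0.8, 1.3, -0.3]
width: 0.0601
gripper_force: 0.0
t: 1.15
eef_pos: [0.4538, 0.3684, 0.2018]
ee_rot: [3.14, 0.001, 0.014]
force: [-0.4, 0.6, 0.2]
width: 0.0601
gripper_force: 0.0
[242.6 170.5] [206 147  53  61 245] [0.49518919 0.43213266 0.062     ]
[140.3 172.8] [111 149  44  60 261] [0.49247847 0.50720958 0.062     ]
[354.8 222.6] [ 328  194   55   56 2330] [0.45687866 0.34866686 0.062     ]
row [0.015 0.288 0.653] [ 0.001  0.001 -0.004] at [0.4535 0.3697 0.2022] [3.141 0.    0.015] t 1.2 F [-0.18  0.13  0.17]
```

View pics/w1.png

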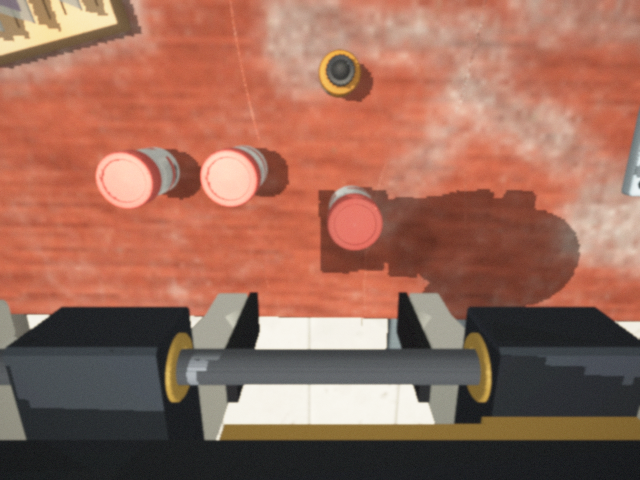

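The wrist picture shows the chosen jar's lid at (355,221), dropper at (341,70), neighbours at (232,177) and (128,180). Triangulate its height with the top view and a lower wrist view.

```bash
python3 -m handwheel '[[[0.03,0.27,0.3,0,0,0,80],[0.03,0.27,0.6,0,0,0,80],[0.03,0.27,0.6,0,0,0,80]]]'
python3 - <<'E'
from h import *
T=cam("top")
R=[(T,(271.4,289.2))]
st=arm.get_state();im=cams.grab_frame("wrist");C=cam("wrist",st)
for c,s in red(im,1000):
    u=(s[0]+s[2]/2-.5,s[1]+s[3]/2-.5);print(c,u,s,plane(C,u,.062));print(tri((C,u),R[0]))
to([.456,.348,.044],.017)
E
```

```text
t: 1.58
eef_pos: [0.4547, 0.3492, 0.1532]
ee_rot: [3.139, 0.002, 0.018]
force: [-0.4, 0.7, 0.9]
width: 0.06
gripper_force: 0.0
[329.8 243.1] (np.float64(329.5), np.float64(242.5)) [ 297  211   66   64 3110] [0.45727992 0.34893072 0.062     ]
(array([0.45488463, 0.34809844, 0.05392723]), [0.8, 0.8])
row [0.007 0.023 1.381] [0.002 0.001 0.003] at [0.4554 0.35   0.1545] [3.141 0.    0.018] t 1.625 F [0.39 0.68 0.31]
```

```bash
python3 -m handwheel '[[[0.01,0.02,0.4,0,0,0,80],[0.01,0.02,0.7,0,0,0,80],[0.01,0.02,0.95,0,0,0,80],[0.01,0.02,0.95,0,0,0,80]]]'
python3 -m handwheel '[[[0,0,0.3,0,0,0,80],[0,0,0.42,0,0,0,80],[0,0,0.42,0,0,0,80]]]' 15
python3 -m handwheel '[[[0,0,0.0,0,0,0,150],[0,0,0,0,0,0,150],[0,0,0,0,0,0,150],[0,0,0,0,0,0,150],[0,0,0,0,0,0,150]]]' 15
```

```text
t: 2.12
eef_pos: [0.4563, 0.3482, 0.0784]
ee_rot: [3.14, 0.001, 0.018]
force: [-0.4, -0.2, 0.2]
width: 0.0605
gripper_force: 0.0
t: 2.5
eef_pos: [0.4567, 0.3481, 0.0454]
ee_rot: [3.141, -0.0, 0.018]
force: [-0.6, -0.1, 0.5]
width: 0.0604
gripper_force: 0.0
t: 3.12
eef_pos: [0.457, 0.3481, 0.0456]
ee_rot: [-3.141, -0.001, 0.017]
force: [-0.6, -0.0, 5.7]
width: 0.0432
gripper_force: 15.0
```

```bash
python3 -m handwheel '[[[0,0,-0.4,0,0,0,150],[0,0,-1,0,0,0,150],[0,0,-1,0,0,0,150]]]'
python3 -m handwheel '[[[0,0.5,-0.4,0,0,0,150],[0.2,1,-0.6,0,0,0,150],[0.2,1,-0.6,0,0,0,150]]]'
python3 -m handwheel '[[[0.4,0.6,0,0,0,0,150],[0.8,1,0,0,0,0,150]]]'
python3 - <<'E'
from h import *
st=arm.get_state();print(st["width"],st["gripper_force"]);im=cams.grab_frame("wrist");cv2.imwrite("pics/w2.png",im)
C=cam("wrist",st);print(proj(C,[.619,.066,.048]),proj(C,[.494,.064,.075]))
to([.614,.066,.16],.017)
E
```

```text
t: 3.5
eef_pos: [0.4582, 0.3496, 0.1287]
ee_rot: [-3.136, -0.004, 0.018]
force: [0.8, -0.2, -0.9]
width: 0.0426
gripper_force: 15.0
t: 3.88
eef_pos: [0.4746, 0.2663, 0.1737]
ee_rot: [-3.141, -0.001, 0.015]
force: [0.6, 0.7, -1.7]
width: 0.0425
gripper_force: 15.0
t: 4.12
eef_pos: [0.5393, 0.1884, 0.172]
ee_rot: [3.141, 0.001, 0.018]
force: [-0.3, 1.3, -0.2]
width: 0.0429
gripper_force: 15.0
0.04289597579156704 15.00097006559372
[514.64884929 120.61863539] [505.97633593 308.15803162]
row [0.873 1.51  0.148] [ 0.004  0.002 -0.001] at [0.5422 0.1857 0.1717] [3.14e+00 1.00e-03 1.70e-02] t 4.175 F [ 4.53 -1.62  1.31]
```

View pics/w2.png

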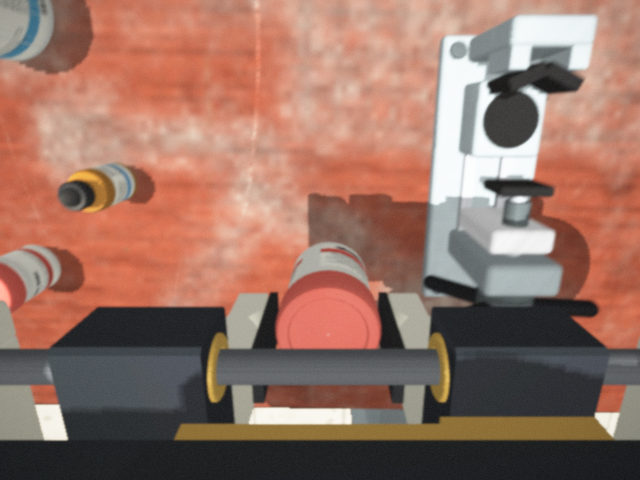

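The disc (nest) shows at (511,120) against predicted (514.6,120.6); the jar hangs between the fingers, lid at (330,325). Refine the nest with three views.

```bash
python3 - <<'E'
from h import *
st=arm.get_state();im=cams.grab_frame("wrist");C=cam("wrist",st);T=cam("top");S=cam("scene")
m=(im[80:170,475:550].max(2)<75).astype(np.uint8);n,l,s,c=cv2.connectedComponentsWithStats(m)
for i in range(1,n):
    if s[i][4]>200:
        u=c[i]+[475,80];print(u,s[i],plane(C,u,.048))
        if 90<u[1]<140: print(tri((C,u),(T,(421.7,209.6))),tri((C,u),(T,(421.7,209.6)),(S,(419.4,303.4))))
# held jar lid top centre
for c,s in red(im,2000): print("lid",c,s,plane(C,c,.1717+.017))
E
```

```text
[507.99849488 113.02167369] [   3    0   72   73 3322] [0.62656531 0.06822412 0.048     ]
(array([0.62569563, 0.06175732, 0.02919495]), [1.7, 1.7]) (array([0.622903  , 0.06757597, 0.04592848]), [3.7, 3.3, 1.4])
lid [328.2 318.7] [ 277  280  103   69 5621] [0.548698   0.18648561 0.1887    ]
```

```bash
python3 -m handwheel '[[[0.45,0.5,0,0,0,0,150],[0.87,1,0,0,0,0,150],[0.87,1,0,0,0,0,150]]]'
python3 -m handwheel '[[[0,0.25,0,0,0,0,150],[0,0.5,0.1,0,0,0,150],[0,0.5,0.15,0,0,0,150],[0,0.5,0.15,0,0,0,150]]]'
python3 - <<'E'
from h import *
st=arm.get_state();im=cams.grab_frame("wrist");cv2.imwrite("pics/w3.png",im);t=cams.grab_frame("top")
cv2.imwrite("pics/c3.png",np.hstack([cv2.resize(im[0:360,160:520],(450,450)),cv2.resize(t[160:310,375:480],(315,450),interpolation=3)]))
to([.614,.067,.097],.017)
E
```

```text
t: 4.6
eef_pos: [0.6112, 0.1085, 0.171]
ee_rot: [3.141, 0.002, 0.014]
force: [1.0, 0.1, -1.3]
width: 0.0433
gripper_force: 15.0
t: 5.1
eef_pos: [0.6105, 0.0703, 0.1605]
ee_rot: [3.141, 0.001, 0.017]
force: [0.1, 0.2, 0.4]
width: 0.043
gripper_force: 15.0
row [0.036 0.048 0.801] [-0.    -0.001  0.002] at [0.611  0.0708 0.1611] [-3.142 -0.     0.018] t 5.2 F [-0.3  -0.34 -0.19]
```

View pics/c3.png

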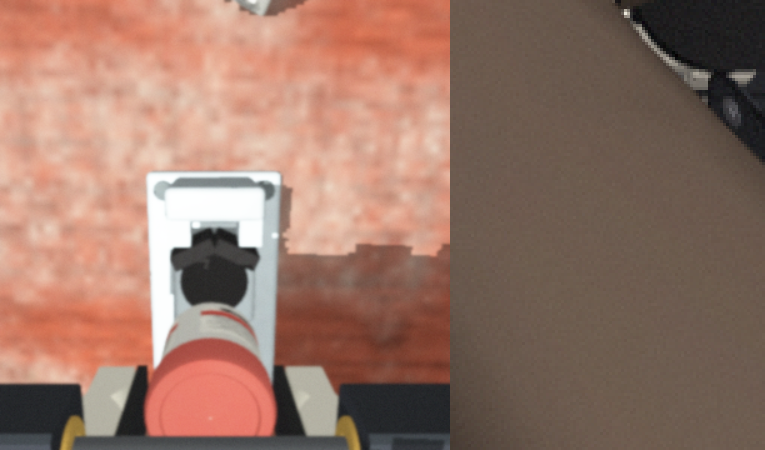

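The crop shows the nest's disc centred at wrist column ~332, V jaw above it, jar lid at column 329: a shift of ~2.5 mm right is right. Lowering (top view is blocked by the arm).

```bash
python3 -m handwheel '[[[0.04,0.04,0.3,0,0,0,150],[0.04,0.04,0.6,0,0,0,150],[0.04,0.04,0.75,0,0,0,150],[0.04,0.04,0.75,0,0,0,150]]]'
python3 -m handwheel '[[[0,0,0.03,0,0,0,150],[0,0,0.06,0,0,0,150],[0,0,0.06,0,0,0,150]]]'
python3 -c "
from h import *
to([.614,.0675,.094],.017)"
```

```text
t: 5.7
eef_pos: [0.614, 0.0674, 0.1004]
ee_rot: [3.141, 0.001, 0.018]
force: [0.5, 0.4, -0.7]
width: 0.043
gripper_force: 15.0
t: 6.08
eef_pos: [0.6144, 0.0673, 0.0965]
ee_rot: [-3.141, -0.0, 0.017]
force: [-0.2, 0.4, -0.1]
width: 0.0429
gripper_force: 15.0
row [-0.005 -0.002  0.031] [-0.    -0.001  0.   ] at [0.6144 0.0673 0.0965] [-3.141 -0.     0.017] t 6.075 F [-0.22  0.37 -0.13]
```

```bash
python3 -m handwheel '[[[0,0,0.02,0,0,0,150],[0,0,0.02,0,0,0,150]]]'
python3 -m handwheel '[[[0,0,0.015,0,0,0,150],[0,0,0.015,0,0,0,150]]]'
```

```text
t: 6.32
eef_pos: [0.6142, 0.0672, 0.0945]
ee_rot: [3.142, 0.0, 0.017]
force: [0.6, -0.3, 0.2]
width: 0.0425
gripper_force: 15.0
t: 6.58
eef_pos: [0.6145, 0.0672, 0.0937]
ee_rot: [3.142, -0.001, 0.017]
force: [-0.7, -0.2, 2.7]
width: 0.0428
gripper_force: 15.0
```

On the pedestal. Now ease it +x towards the V jaw.

```bash
python3 -m handwheel '[[[0.02,0,0,0,0,0,150],[0.03,0,0,0,0,0,150],[0.03,0,0,0,0,0,150]]]'
python3 -m handwheel '[[[0.015,0,0,0,0,0,150],[0.015,0,0,0,0,0,150]]]'
python3 -m handwheel '[[[0.015,0,0,0,0,0,150],[0.015,0,0,0,0,0,150]]]'
```

```text
t: 6.95
eef_pos: [0.6163, 0.0672, 0.094]
ee_rot: [3.141, 0.001, 0.017]
force: [-3.9, -0.8, 7.2]
width: 0.0425
gripper_force: 15.0
t: 7.2
eef_pos: [0.6176, 0.0671, 0.0941]
ee_rot: [3.141, 0.0, 0.017]
force: [-3.7, -0.9, 7.8]
width: 0.0426
gripper_force: 15.0
t: 7.45
eef_pos: [0.6189, 0.0671, 0.0942]
ee_rot: [3.141, 0.0, 0.017]
force: [-4.0, -0.3, 8.4]
width: 0.0429
gripper_force: 15.0
```

```bash
python3 -m handwheel '[[[0.015,0,-0.01,0,0,0,150],[0.015,0,-0.01,0,0,0,150]]]'
python3 -m handwheel '[[[0.01,0,0,0,0,0,150],[0.01,0,0,0,0,0,150]]]'
```

```text
t: 7.7
eef_pos: [0.6204, 0.0674, 0.094]
ee_rot: [-3.141, -0.0, 0.017]
force: [-0.5, -0.1, 2.5]
width: 0.0426
gripper_force: 15.0
t: 7.95
eef_pos: [0.621, 0.0674, 0.0942]
ee_rot: [3.142, 0.0, 0.017]
force: [-2.3, 0.1, 3.1]
width: 0.0427
gripper_force: 15.0
```

```bash
python3 -m handwheel '[[[0.01,0,0,0,0,0,150],[0.01,0,0,0,0,0,150]]]'
python3 -m handwheel '[[[0.01,0,0,0,0,0,150],[0.01,0,0,0,0,0,150]]]'
```

```text
t: 8.2
eef_pos: [0.622, 0.0674, 0.0941]
ee_rot: [-3.142, -0.0, 0.017]
force: [-0.7, 0.2, 3.8]
width: 0.043
gripper_force: 15.0
t: 8.45
eef_pos: [0.6226, 0.0674, 0.0942]
ee_rot: [3.142, 0.0, 0.017]
force: [-2.4, 0.8, 4.0]
width: 0.0431
gripper_force: 15.0
```

```bash
python3 -m handwheel '[[[0.012,0,-0.01,0,0,0,150],[0.012,0,-0.01,0,0,0,150]]]'
python3 -m handwheel '[[[0.012,0,0,0,0,0,150],[0.012,0,0,0,0,0,150]]]'
```

```text
t: 8.7
eef_pos: [0.6236, 0.0674, 0.0946]
ee_rot: [3.142, 0.0, 0.017]
force: [-0.3, -0.3, -0.2]
width: 0.0426
gripper_force: 15.0
t: 8.95
eef_pos: [0.624, 0.0674, 0.0946]
ee_rot: [3.141, 0.001, 0.017]
force: [-3.1, 0.8, 1.2]
width: 0.0426
gripper_force: 15.0
```

```bash
python3 -m handwheel '[[[0.01,0,0,0,0,0,150],[0.01,0,0,0,0,0,150],[0.01,0,0,0,0,0,150]]]'
python3 - <<'E'
from h import *
im=cams.grab_frame("wrist");s=cams.grab_frame("scene");print(arm.get_state()["force"])
cv2.imwrite("pics/c4.png",np.hstack([cv2.resize(im[120:400,190:470],(400,400)),cv2.resize(s[220:370,310:460],(400,400),interpolation=3)]))
E
```

```text
t: 9.32
eef_pos: [0.6241, 0.0673, 0.0947]
ee_rot: [3.141, 0.002, 0.017]
force: [-6.1, 1.1, 2.7]
width: 0.0426
gripper_force: 15.0
[-6.37973286  0.63343052  2.97798698]
```

View pics/c4.png

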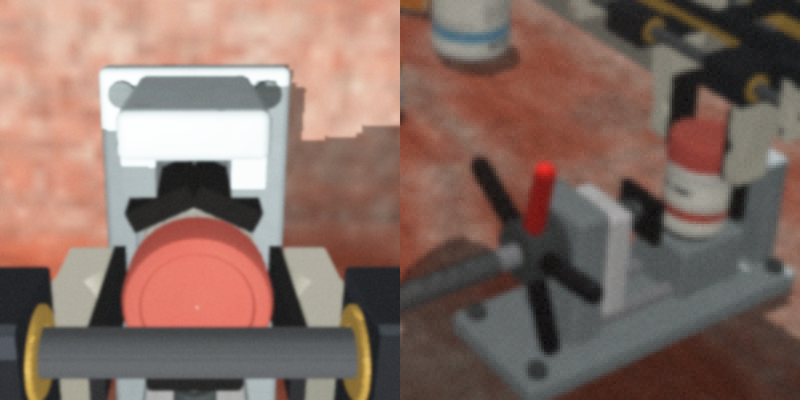

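Both views show the jar upright on the pedestal, its far side against the two black pads of the V (wrist crop (195,215)); Fx −6 N confirms. Release and rise.

```bash
python3 -m handwheel '[[[-0.01,0,0,0,0,0,150],[-0.01,0,0,0,0,0,100],[-0.01,0,0,0,0,0,75],[-0.01,0,0,0,0,0,75]]]'
python3 -m handwheel '[[[0,0,-0.2,0,0,0,75],[0,0,-0.6,0,0,0,75],[0,0,-1,0,0,0,75],[0,0,-1,0,0,0,75]]]'
python3 - <<'E'
from h import *
st=arm.get_state();im=cams.grab_frame("wrist");C=cam("wrist",st);s=cams.grab_frame("scene");S=cam("scene")
for c,q in red(im,800):
    u=(q[0]+q[2]/2-.5,q[1]+q[3]/2-.5);print(c,u,q,plane(C,u,.110))
print([x for x in red(s,10)])
to([.496,.115,.175],-1.554)
E
```

```text
t: 9.93
eef_pos: [0.6251, 0.0675, 0.0951]
ee_rot: [-3.141, -0.001, 0.017]
force: [-0.1, 0.4, -0.1]
width: 0.0615
gripper_force: 0.0
t: 10.42
eef_pos: [0.6267, 0.0679, 0.1795]
ee_rot: [-3.14, -0.007, 0.018]
force: [-0.3, 0.3, -0.6]
width: 0.0613
gripper_force: 0.0
[329.3 268.9] (np.float64(329.0), np.float64(269.0)) [ 296  237   67   65 3364] [0.6200883  0.06814592 0.11      ]
[(array([253.8, 171.2]), array([249, 170,  12,   4,  36], dtype=int32)), (array([237. , 215.6]), array([228, 212,  19,   8, 121], dtype=int32)), (array([252.8, 228.4]), array([244, 224,  18,  10, 132], dtype=int32))]
row [-1.6   -0.621  0.012] [-4.000e-03 -1.000e-03  3.142e+00] at [0.6248 0.0676 0.1761] [-3.141e+00 -2.000e-03  1.700e-02] t 10.525 F [-0.12 -1.52 -0.11]
```

Jar released; wrist view gives it at (0.620, 0.068), so the hub is at ≈ (0.495, 0.066, 0.075). Turn the tool to yaw −1.554, close the fingers, and move to the left of the red spoke.

```bash
python3 -m handwheel '[[[-0.4,0,0,0,0,0.35,255],[-0.8,0,0,0,0,0.7,255],[-1,0,0,0,0,1,255]]]' 20
python3 -m handwheel '[[[-0.4,0,0,0,0,0.35,255],[-0.8,-0.05,0,0,0,0.7,255],[-0.8,-0.05,0,0,0,1,255]]]'
python3 -m handwheel '[[[0,0,0,0,0,0.35,255],[0,0,0,0,0,0.7,255],[0,0,0,0,0,1,255]]]'
python3 -c "
from h import *
to([.489,.089,.150],-1.554)"
```

```text
t: 10.9
eef_pos: [0.5427, 0.0657, 0.1744]
ee_rot: [3.14, 0.001, -0.488]
force: [0.3, 0.2, 0.2]
width: 0.0371
gripper_force: 0.0
t: 11.28
eef_pos: [0.488, 0.0998, 0.1748]
ee_rot: [3.141, 0.0, -0.987]
force: [0.5, -0.0, 0.0]
width: 0.0076
gripper_force: 0.0
t: 11.65
eef_pos: [0.4893, 0.0991, 0.1744]
ee_rot: [3.14, -0.001, -1.488]
force: [-0.0, 0.3, -0.5]
width: 0.0001
gripper_force: 0.0
row [0.125 0.013 0.305] [ 0.002 -0.001  0.132] at [0.4893 0.0991 0.1744] [ 3.140e+00 -1.000e-03 -1.488e+00] t 11.65 F [-0.01  0.27 -0.46]
```

```bash
cat >> h.py <<'E'
HUB=np.array([.495,.066,.075]);W=.0095
def rep():
    "wheel torque about the hub and implied spoke angle, from the finger corner"
    st=arm.get_state();y,z=st["eef_pos"][1]-HUB[1],st["eef_pos"][2]-HUB[2];fy,fz=st["force"][1:]
    c=np.array([y-W,z]);r=np.hypot(*c);a=np.arctan2(-c[0],c[1])   # corner polar angle
    th=a+np.arcsin(.006/r) if a+np.arcsin(.006/r)>0 else None
    if th is None:  # spoke end on finger side
        t=np.linspace(-1.2,.3,3000);th=t[np.argmin(abs(-.062*np.sin(t)+.006*np.cos(t)-c[0]))];c[1]=.062*np.cos(th)+.006*np.sin(th)
    # tool feels F; wheel gets -F; clockwise torque = -(y*Fz - z*Fy) of wheel force
    M=(c[0]*fz-c[1]*fy);print("t %.2f th %.3f r %.1f M %.3f fy %.2f fz %.2f yz %.4f %.4f"%(st["t"],th,r*1e3,-(c[0]*-fz-c[1]*-fy)*1,fy,fz,*st["eef_pos"][1:]))
def go(th,r=.046):
    p=np.array([-r*np.sin(th)+.006*np.cos(th)+W+HUB[1],HUB[2]+r*np.cos(th)+.006*np.sin(th)]);st=arm.get_state()["eef_pos"]
    print("th",th,"x %.3f z %.3f"%(-(p[0]-st[1])/.08,-(p[1]-st[2])/.08))
E
python3 -m handwheel '[[[0.08,0.01,0.3,0,0,0.13,255],[0.15,0.01,0.5,0,0,0.13,255],[0.15,0.01,0.69,0,0,0.13,255],[0.15,0.01,0.69,0,0,0.13,255]]]'
python3 -c "
from h import *
to([.489,.089,.120],-1.554);rep();go(.19);go(.35);go(.5)"
```

```text
t: 12.15
eef_pos: [0.4892, 0.0869, 0.1185]
ee_rot: [3.139, -0.001, -1.548]
force: [-0.7, -0.9, -0.5]
width: 0.0004
gripper_force: 0.0
row [-0.026  0.002 -0.019] [ 0.005 -0.003  0.012] at [0.4892 0.0869 0.1185] [ 3.139e+00 -1.000e-03 -1.548e+00] t 12.15 F [-0.72 -0.92 -0.49]
t 12.15 th -0.087 r 45.0 M 0.051 fy -0.92 fz -0.49 yz 0.0869 0.1185
th 0.19 x 0.177 z -0.035
th 0.35 x 0.269 z -0.022
th 0.5 x 0.352 z 0.003
```

```bash
sed -i 's/-(c\[0\]\*-fz-c\[1\]\*-fy)\*1/c[1]*fy-c[0]*fz/' h.py
python3 -m handwheel '[[[0.09,0,0,0,0,0,255],[0.15,0,0,0,0,0,255],[0.18,0,-0.02,0,0,0,255],[0.2,0,-0.02,0,0,0,255]]]'
python3 -c "
from h import *
rep()"
python3 -m handwheel '[[[0.03,0,0,0,0,0,255],[0.06,0,0.01,0,0,0,255],[0.09,0,0.02,0,0,0,255]]]'
python3 -c "
from h import *
rep();go(.5)"
```

```text
t: 12.65
eef_pos: [0.4908, 0.0719, 0.1218]
ee_rot: [-3.14, 0.002, -1.548]
force: [-1.8, 6.1, 0.4]
width: 0.0002
gripper_force: 3.2
t 12.65 th 0.205 r 46.9 M 0.285 fy 6.06 fz 0.43 yz 0.0719 0.1218
t: 13.02
eef_pos: [0.491, 0.0651, 0.1204]
ee_rot: [-3.14, 0.002, -1.548]
force: [-3.4, 5.3, 6.0]
width: 0.0004
gripper_force: 3.6
t 13.03 th 0.354 r 46.6 M 0.302 fy 5.27 fz 5.99 yz 0.0651 0.1204
th 0.5 x 0.080 z 0.027
```

```bash
python3 -m handwheel '[[[0.04,0,0.0,0,0,0,255],[0.08,0,0.015,0,0,0,255],[0.13,0,0.035,0,0,0,255],[0.17,0,0.06,0,0,0,255]]]'
python3 -c "
from h import *
rep();go(.7)"
```

```text
t: 13.52
eef_pos: [0.4914, 0.0515, 0.1155]
ee_rot: [-3.14, 0.002, -1.548]
force: [-2.9, 5.9, 2.9]
width: 0.0001
gripper_force: 3.7
t 13.53 th 0.662 r 47.1 M 0.310 fy 5.94 fz 2.90 yz 0.0515 0.1155
th 0.7 x 0.014 z 0.018
```

```bash
python3 -m handwheel '[[[-0.05,0,-0.25,0,0,0,255],[-0.2,0,-0.5,0,0,0,255],[-0.8,0,-0.5,0,0,0,255],[-0.93,0,-0.4,0,0,0,255],[-0.93,0,0.04,0,0,0,255]]]'
python3 -m handwheel '[[[0,0,0,0,0,0,255],[0.08,0,0,0,0,0,255],[0.14,0,0,0,0,0,255],[0.18,0,0,0,0,0,255]]]'
python3 -c "
from h import *
st=arm.get_state();rep();im=cams.grab_frame('wrist');s=cams.grab_frame('scene')
cv2.imwrite('pics/c5.png',np.hstack([cv2.resize(im,(400,400)),cv2.resize(s[220:370,310:460],(400,400),interpolation=3)]))"
```

```text
t: 14.15
eef_pos: [0.4905, 0.1264, 0.1128]
ee_rot: [-3.138, 0.002, -1.546]
force: [-0.1, 0.6, -0.4]
width: 0.0002
gripper_force: 0.0
t: 14.65
eef_pos: [0.4917, 0.1125, 0.1139]
ee_rot: [-3.136, 0.005, -1.548]
force: [-1.1, 10.1, 5.5]
width: 0.0007
gripper_force: 5.3
t 14.65 th -0.539 r 53.7 M 0.301 fy 10.05 fz 5.49 yz 0.1125 0.1139
```

View pics/c5.png

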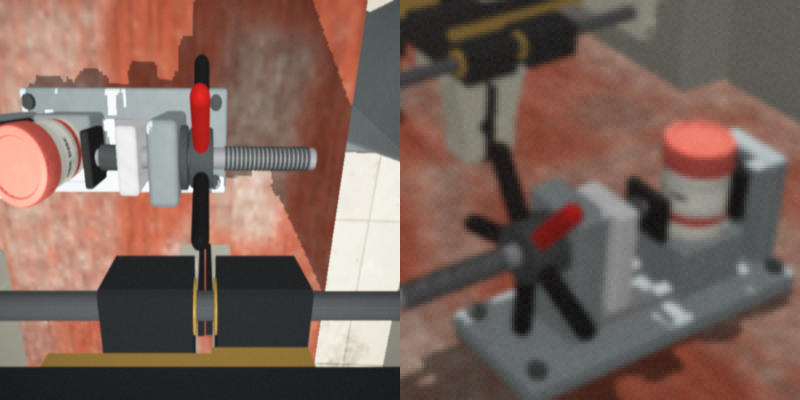

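Both views show the finger tip against the next black spoke (wrist crop (201,245)), the red spoke leaning right, and a clear gap of ~15 mm between pad and jar. Push on.

```bash
python3 -m handwheel '[[[0.08,0,-0.02,0,0,0,255],[0.16,0,-0.04,0,0,0,255],[0.24,0,-0.06,0,0,0,255],[0.32,0,-0.08,0,0,0,255],[0.4,0,-0.09,0,0,0,255]]]'
python3 -c "
from h import *
rep();go(0.05);go(.3);go(.65)"
```

```text
t: 15.38
eef_pos: [0.4945, 0.0807, 0.1224]
ee_rot: [-3.132, 0.005, -1.547]
force: [3.8, 7.3, 5.3]
width: 0.0002
gripper_force: 4.2
t 15.38 th 0.017 r 47.7 M 0.319 fy 7.30 fz 5.28 yz 0.0807 0.1224
th 0.05 x 0.019 z 0.015
th 0.3 x 0.163 z 0.021
th 0.65 x 0.353 z 0.090
```

```bash
python3 -m handwheel '[[[0.08,0.0,0.01,0,0,0,255],[0.16,0.0,0.02,0,0,0,255],[0.23,0,0.035,0,0,0,255],[0.3,0,0.06,0,0,0,255],[0.36,0,0.09,0,0,0,255]]]'
python3 -c "
from h import *
rep()"
```

```text
t: 16.0
eef_pos: [0.4945, 0.051, 0.1147]
ee_rot: [-3.134, 0.003, -1.547]
force: [1.9, 5.5, 6.5]
width: 0.0006
gripper_force: 3.8
t 16.00 th 0.681 r 46.7 M 0.378 fy 5.52 fz 6.49 yz 0.0510 0.1147
```

```bash
python3 -m handwheel '[[[-0.05,0,-0.25,0,0,0,255],[-0.2,0,-0.5,0,0,0,255],[-0.8,0,-0.5,0,0,0,255],[-0.93,-0.02,-0.4,0,0,0,255],[-0.93,-0.02,0.02,0,0,0,255]]]'
python3 -m handwheel '[[[0,0,0,0,0,0,255],[0.08,0,-0.02,0,0,0,255],[0.16,0,-0.03,0,0,0,255],[0.22,0,-0.03,0,0,0,255],[0.22,0,-0.03,0,0,0,255]]]'
python3 -c "
from h import *
rep();rep()"
python3 -m handwheel '[[[0.07,0,-0.01,0,0,0,255],[0.07,0,-0.01,0,0,0,255]]]'
python3 -c "
from h import *
rep()"
python3 -m handwheel '[[[0.07,0,-0.02,0,0,0,255],[0.07,0,-0.02,0,0,0,255]]]'
python3 -c "
from h import *
rep();go(0.05)"
```

```text
t: 16.62
eef_pos: [0.4926, 0.1254, 0.1119]
ee_rot: [-3.137, 0.003, -1.546]
force: [0.3, 0.7, -1.3]
width: 0.0004
gripper_force: 0.0
t: 17.25
eef_pos: [0.4943, 0.1086, 0.1154]
ee_rot: [-3.134, 0.005, -1.547]
force: [0.7, 8.2, 4.9]
width: 0.0003
gripper_force: 4.5
t 17.25 th -0.465 r 52.2 M 0.273 fy 8.23 fz 4.87 yz 0.1086 0.1154
t 17.25 th -0.465 r 52.2 M 0.273 fy 8.23 fz 4.87 yz 0.1086 0.1154
t: 17.5
eef_pos: [0.4952, 0.1035, 0.1167]
ee_rot: [-3.133, 0.006, -1.547]
force: [2.6, 9.1, 6.0]
width: 0.0003
gripper_force: 4.6
t 17.50 th -0.369 r 50.2 M 0.336 fy 9.06 fz 6.04 yz 0.1035 0.1167
t: 17.75
eef_pos: [0.4952, 0.0976, 0.1183]
ee_rot: [-3.133, 0.005, -1.547]
force: [1.8, 8.0, 6.6]
width: 0.0007
gripper_force: 4.2
t 17.75 th -0.266 r 48.6 M 0.324 fy 8.04 fz 6.55 yz 0.0976 0.1183
th 0.05 x 0.230 z -0.037
```

```bash
cat > r.sh <<'E'
python3 -c "
from h import *
rep()"
E
python3 -m handwheel '[[[0.07,0,-0.02,0,0,0,255],[0.07,0,-0.02,0,0,0,255],[0.07,0,-0.02,0,0,0,255]]]' >/dev/null; sh r.sh
python3 -m handwheel '[[[0.07,0,-0.02,0,0,0,255],[0.07,0,-0.02,0,0,0,255],[0.07,0,-0.02,0,0,0,255]]]' >/dev/null; sh r.sh
python3 - <<'E'
from h import *
for k in range(3):
    im=cams.grab_frame('wrist')
rep()
cv2.imwrite('pics/c6.png',cv2.resize(im[120:340,0:400],(800,440),interpolation=3))
E
```

```text
t 18.12 th -0.168 r 47.6 M 0.380 fy 7.85 fz 5.67 yz 0.0918 0.1197
t 18.50 th -0.073 r 47.3 M 0.359 fy 6.79 fz 5.54 yz 0.0860 0.1211
t 18.65 th -0.072 r 47.3 M 0.345 fy 6.44 fz 4.88 yz 0.0859 0.1211
```

View pics/c6.png

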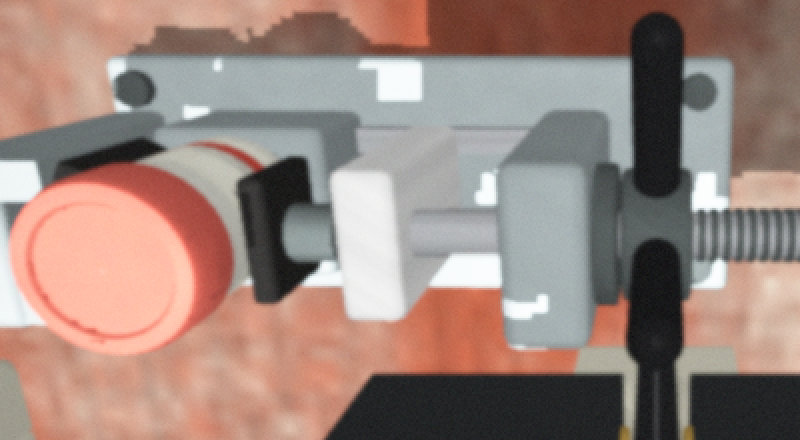

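The crop shows the pad's front (243,240) all but touching the jar body (240,200), stem free between pad (308) and white jaw (335): contact is about to come. I'll track the pad–jaw gap (spring compression) by image along with torque.

```bash
cat >> h.py <<'E'
def gap(n=3,y=.080,z=.089):
    xs=np.arange(.56,.625,.0002);st=arm.get_state();acc=0
    for _ in range(n):
        C=cam("wrist",st);im=cams.grab_frame("wrist").astype(np.float32);q=0
        for dy in np.arange(-.002,.0021,.001):
            uv=np.array([proj(C,[x,y+dy,z]) for x in xs],np.float32);q=q+cv2.remap(im,uv[:,0],uv[:,1],1)[:,0].min(1)
        acc=acc+q/5/n
    g=cv2.GaussianBlur(np.gradient(acc)[None],(1,9),0)[0]
    i=np.argsort(-abs(g));k=[]
    for j in i:
        if all(abs(j-m)>12 for m in k): k.append(j)
        if len(k)==6:break
    print("edges mm",[(round(float(xs[j])*1e3,1),round(float(g[j]),1)) for j in sorted(k)])
E
python3 - <<'E'
from h import *
gap();rep();go(.05);go(.2)
E
python3 -m handwheel '[[[0.06,0,0,0,0,0,255],[0.06,0,0,0,0,0,255],[0.06,0,0,0,0,0,255]]]' >/dev/null
python3 - <<'E'
from h import *
rep();gap();rep()
E
```

```text
edges mm [(574.4, -15.0), (586.8, -3.5), (589.4, -4.4), (597.2, 11.2), (603.4, -5.6), (612.2, 10.1)]
t 18.80 th -0.072 r 47.3 M 0.291 fy 5.67 fz 5.50 yz 0.0860 0.1211
th 0.05 x 0.085 z -0.002
th 0.2 x 0.172 z -0.002
t 19.18 th 0.005 r 46.6 M 0.304 fy 7.29 fz 5.69 yz 0.0813 0.1212
edges mm [(560.0, 7.2), (575.4, -16.4), (589.2, -4.1), (597.2, 9.1), (603.4, -5.9), (612.0, 9.7)]
t 19.32 th 0.005 r 46.5 M 0.311 fy 7.51 fz 6.22 yz 0.0813 0.1212
```

```bash
python3 -m handwheel '[[[0.06,0,0,0,0,0,255],[0.06,0,0,0,0,0,255],[0.06,0,0,0,0,0,255]]]' >/dev/null
python3 - <<'E'
from h import *
rep();gap();rep()
E
python3 -m handwheel '[[[0.06,0,0,0,0,0,255],[0.06,0,0,0,0,0,255],[0.06,0,0,0,0,0,255]]]' >/dev/null
python3 - <<'E'
from h import *
rep();gap(5);rep();go(.3);go(.5)
im=cams.grab_frame('wrist')
cv2.imwrite('pics/c7.png',cv2.resize(im[120:340,0:400],(800,440),interpolation=3))
E
```

```text
t 19.70 th 0.107 r 46.3 M 0.378 fy 8.35 fz 8.15 yz 0.0766 0.1213
edges mm [(560.6, 11.2), (576.6, -20.2), (588.8, -4.3), (597.2, 8.7), (603.6, -5.2), (612.0, 10.0)]
t 19.85 th 0.107 r 46.3 M 0.417 fy 9.16 fz 6.50 yz 0.0766 0.1213
t 20.23 th 0.209 r 46.4 M 0.429 fy 8.78 fz 6.26 yz 0.0718 0.1212
edges mm [(561.6, 12.3), (577.6, -26.2), (589.6, -4.7), (597.4, 9.2), (603.2, -5.6), (611.8, 10.6)]
t 20.48 th 0.209 r 46.4 M 0.447 fy 9.08 fz 7.60 yz 0.0718 0.1212
th 0.3 x 0.053 z 0.006
th 0.5 x 0.164 z 0.037
```

View pics/c7.png

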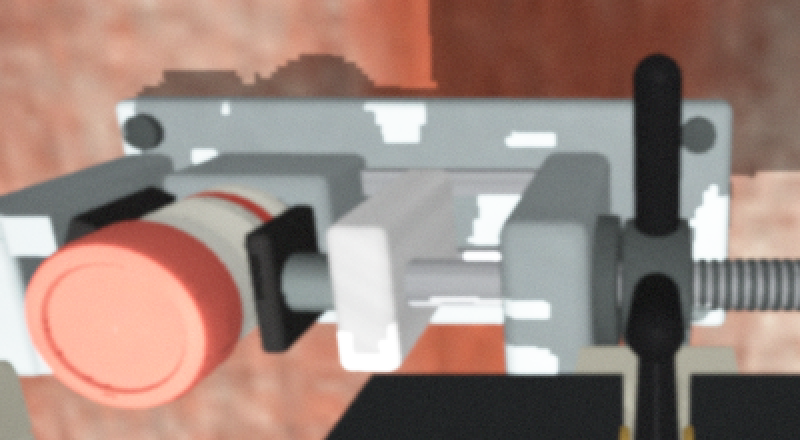

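The crop shows the pad on the jar and the stem visibly shorter (jaw edge moved 3.2 mm since wheel 2.44, pad edge stationary). Compare with the relaxed stem in the earlier wrist picture.

```bash
python3 - <<'E'
from h import *
st=dict(eef_pos=np.array([.4917,.1125,.1139]),ee_rot=np.array([-3.136,.005,-1.548]))
im=cv2.resize(cv2.imread('pics/c5.png')[:,:400],(640,480)).astype(np.float32);C=cam("wrist",st)
def prof(im,C,x0,x1,y,z=.089):
    xs=np.arange(x0,x1,.0005);a=0
    for dy in np.arange(-.002,.0021,.001):
        uv=np.array([proj(C,[x,y+dy,z]) for x in xs],np.float32);a=a+cv2.remap(im,uv[:,0],uv[:,1],1)[:,0].min(1)/5
    return xs,a
for nm,im,C,r in(("then",im,C,(.53,.60)),("now",cams.grab_frame("wrist").astype(np.float32),cam("wrist"),(.55,.62))):
  for y in(.080,.056):
    xs,a=prof(im,C,*r,y);print(nm,y);print(" ".join(f"{x*1e3:.0f}:{v:.0f}" for x,v in zip(xs[::2],a[::2])))
rep()
E
```

```text
then 0.08
530:166 531:164 532:158 533:149 534:167 535:229 536:234 537:218 538:201 539:186 540:176 541:180 542:205 543:228 544:237 545:240 546:241 547:241 548:241 549:240 550:240 551:240 552:240 553:239 554:239 555:237 556:232 557:237 558:247 559:249 560:248 561:248 562:249 563:248 564:248 565:248 566:248 567:245 568:236 569:215 570:187 571:160 572:132 573:104 574:75 575:53 576:47 577:54 578:59 579:60 580:61 581:74 582:166 583:236 584:243 585:243 586:243 587:243 588:243 589:242 590:242 591:241 592:238 593:232 594:228 595:223 596:219 597:212 598:199 599:187
then 0.056
530:166 531:165 532:162 533:154 534:145 535:148 536:168 537:171 538:172 539:173 540:172 541:173 542:188 543:219 544:234 545:239 546:242 547:242 548:241 549:240 550:240 551:239 552:238 553:237 554:237 555:236 556:230 557:224 558:228 559:231 560:231 561:219 562:175 563:152 564:129 565:92 566:51 567:32 568:28 569:25 570:25 571:25 572:24 573:24 574:25 575:25 576:33 577:45 578:54 579:58 580:59 581:59 582:79 583:127 584:108 585:67 586:71 587:107 588:141 589:162 590:172 591:173 592:159 593:141 594:149 595:165 596:172 597:171 598
[... 460 characters left out ...]
07:70 608:75 609:77 610:84 611:97 612:139 613:171 614:178 615:179 616:174 617:167 618:165 619:167
now 0.056
550:158 551:157 552:158 553:157 554:158 555:157 556:157 557:162 558:168 559:171 560:173 561:174 562:188 563:218 564:233 565:237 566:239 567:240 568:240 569:239 570:239 571:238 572:237 573:237 574:237 575:236 576:232 577:209 578:134 579:99 580:77 581:63 582:63 583:64 584:65 585:63 586:63 587:56 588:44 589:29 590:26 591:31 592:44 593:53 594:58 595:51 596:45 597:54 598:127 599:170 600:172 601:168 602:166 603:166 604:159 605:135 606:107 607:87 608:70 609:65 610:65 611:66 612:67 613:67 614:68 615:68 616:68 617:70 618:70 619:73
t 20.57 th 0.209 r 46.4 M 0.462 fy 9.42 fz 7.14 yz 0.0719 0.1212
```

```bash
python3 -m handwheel '[[[0.025,0,0.003,0,0,0,255],[0.025,0,0.003,0,0,0,255]]]' >/dev/null; sh r.sh
python3 -m handwheel '[[[0,0,0,0,0,0,255]]]' >/dev/null; sh r.sh
python3 - <<'E'
from h import *
gap(5);rep();gap(5);rep()
E
```

```text
t 20.82 th 0.249 r 46.4 M 0.459 fy 9.12 fz 7.04 yz 0.0700 0.1210
t 20.95 th 0.249 r 46.4 M 0.481 fy 9.61 fz 6.92 yz 0.0700 0.1211
edges mm [(561.8, 11.4), (578.0, -26.5), (589.8, -4.8), (597.2, 9.4), (603.0, -5.9), (611.8, 9.9)]
t 21.20 th 0.249 r 46.4 M 0.471 fy 9.19 fz 8.53 yz 0.0700 0.1211
edges mm [(561.8, 11.3), (578.0, -26.2), (589.8, -4.6), (597.2, 9.1), (603.0, -5.9), (611.8, 9.9)]
t 21.45 th 0.249 r 46.4 M 0.537 fy 10.71 fz 7.99 yz 0.0700 0.1211
```

Wheel ≈ 2.76; torque excess (~0.16 N m), compression by image (~4.6 mm) and angle since contact agree on ~17 N. Let go of the wheel, withdraw and check.

```bash
python3 -m handwheel '[[[-0.1,0,-0.02,0,0,0,255],[-0.1,0,-0.3,0,0,0,255],[-0.2,0,-0.8,0,0,0,255],[-0.2,0,-1,0,0,0,255]]]'
python3 -m handwheel '[[[-0.5,0,-0.1,0,0,0,255],[-1,0,-0.2,0,0,0,255],[-1,0,-0.2,0,0,0,255],[-1,0,-0.2,0,0,0,255]]]'
python3 - <<'E'
from h import *
st=arm.get_state();im=cams.grab_frame("wrist");s=cams.grab_frame("scene")
cv2.imwrite('pics/c8.png',np.hstack([cv2.resize(s[220:370,230:460],(460,300),interpolation=3),cv2.resize(im,(340,300))]))
E
```

```text
t: 21.95
eef_pos: [0.4924, 0.0839, 0.2007]
ee_rot: [-3.139, 0.001, -1.548]
force: [0.9, 0.4, -0.6]
width: 0.0004
gripper_force: 0.0
t: 22.45
eef_pos: [0.4895, 0.1632, 0.214]
ee_rot: [3.141, -0.0, -1.548]
force: [-0.7, 0.9, -1.3]
width: 0.0005
gripper_force: 0.0
```

View pics/c8.png

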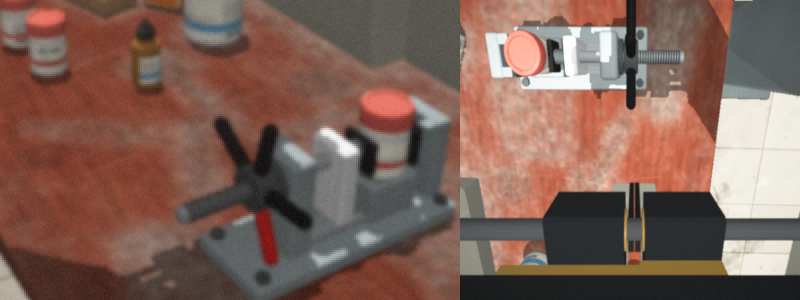

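The scene shows the jar upright and clamped at (388,130), dropper standing at (147,60), red spoke pointing down at (265,235) (wheel ≈ 2.76), robot clear.

```bash
python3 -c "
from station import arm
print(arm.job_done())"
```

```text
the job is handed in; nothing more can be done
None
```

The jar is standing upright on the pedestal, clamped against the V jaw at an estimated 17 N (torque and image readings ranged from 15 to 19 N), with the wheel at about 2.76 rad. The dropper bottle still stands where it was, and the job was handed in at about 22.5 s with the robot clear; no verdict came back.

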